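# Slide the insert disc into its stage pocket by feel

### The job

Pick up the steel insert disc and lay it flat on the open entry end of the microscope stage's plate, short of the two guide strips or where they flare apart. Then slide it along the plate and in between the strips, feeling for the pocket, until it drops in and lies flat and fully home, and let go of it. Be gentle, never force the disc against the plate or the pocket's edge, do not lower it into the pocket from above, and leave the jar, the cap and the coverslip box where they are.

Things in the scene. Friction and masses are not known exactly. Their poses are not given: they have to be found in the camera images.
- stage: Low grey microscope stage bed, 220 (x) x 124 (y) mm, fixed to the bench, black drive knobs on its -y side. Origin: centre of its underside, on the bench. +x points from the entry end to the pocket end (roughly away from the robot), z up. A dark steel plate, 160 x 100 x 14 mm, lies on it, top face at z = 36 mm; it does not move but sits anywhere within +-24 mm along x of the bed's middle (not given).
- stage_entry (a point): Where to lay the disc: on the plate's top face (z = 36 mm), 32 mm from the bed's middle towards the entry end, on the slide line y = 0. Axes as the stage. Two aluminium guide strips stand 4 mm above the plate, inner faces at y = +-24 mm, beside and past the pocket; their last 30 mm towards the entry end flare out to +-34 mm; the plate before them is open.
- pocket_mean (a point): Middle of the range where the pocket may lie: on the bed's line y = 0, 48 mm beyond its middle, at plate-top height (z = 36 mm). Axes as the stage. The real pocket, round, 47 mm diameter, 5 mm deep (floor z = 31 mm), is in the plate; its centre is on y = 0 but anywhere within +-24 mm along x of this point, so feel for it.
- disc_center (a point): Centre (half-way up) of the loose plain steel disc: 44 mm diameter, 12 mm thick, chamfered edges, about 0.10 to 0.18 kg. It starts flat on the bench and is gripped across its rim. On the plate its centre is at z = 42 mm, home in the pocket at z = 37 mm, then standing 7 mm proud of the plate.
- jar_orange: Bystander: glass staining jar, 75 mm wide, 93 mm tall; origin at its underside.
- cap_0: Bystander: white screw cap, open side up, 61 mm wide, 16 mm tall; origin at its underside.
- coverslip_box: Bystander: small clear coverslip box, 28 x 28 x 25 mm; origin at its underside.

How it is judged:
By the outcome, as a careful person would: the job done as asked, in the order asked, and still so for the second after the job is handed in, with the robot touching nothing.
It also fails if it takes over 54 s, if anything falls off the work surface, if the arm or the gripper's body presses on something with over 40 N, if the wrist force passes 120 N, or if a joint passes its speed limit or range.

### The arm

A 6-joint arm with a two-finger parallel gripper is mounted at the origin on a cart in front of the work surface, level with it; the furniture and walls round the work are solid. World frame = base frame: x ahead of the robot, y to its left, z up, the work surface at z = 0. Lengths are in m, angles in degrees, forces in N, time in s.
With the tool pointing down it reaches from about 0.375 to 0.9 m from the base axis. Payload 3.1 kg.
Tool frame: the origin (TCP) lies at the very end of the fingers, on their centre line; the grasp point (between the pads) lies 19 mm behind it; x points along the fingers, z is the direction in which the jaws open and shut, and the axes are right-handed (so a half turn about x gives the same grasp; the last joint's range is limited). The gripper opens to 87 mm and grips with 3 to 60 N. Pads are 19 mm wide; open, the fingers measure 117 mm over their backs; the gripper's body (75 mm by 190 mm) begins 51 mm behind the grasp point.
Start: joints at [-74.112, 30.224, 82.088, -0, 67.689, -10.227], TCP at [0.275, -0.561, 0.223] pointing down, gripper open.
Joint ranges: [-176.69, 176.69], [-43.24, 126.21], [12.49, 139.97], [-82, 262], [0, 151.66], [-163.58, 163.58]. Speed limits (degrees/s): [159.86, 159.86, 180, 180, 180, 180].

### API

Orientations are given as a 3x3 rotation matrix whose columns are the frame's x, y, z axes.
In Python, from rig import bot gives the robot as it stands.
- The arm moves only by the tool send_rows, never from a script. Its arguments are lists of equal length, an entry for each row: "fingers": the opening, from 0 (shut) to 1 (fully open); "dp": the shift along the world's x, y, z in mm, a list of three; "turn": the turn, a rotation vector about the world's x, y, z in rad, a list of three. In form: {"fingers": [fingers, ...], "dp": [[tx, ty, tz], ...], "turn": [[rx, ry, rz], ...]}. A call has 1 to 10 rows; each row is the pose to reach, as a shift and turn from the pose measured when the call began; what a row does not reach only later rows make up. A row lasts 1/12 s, in which the tool goes at most 41.7 mm and 7.16 degrees, less where a joint would pass 70% of its speed; a pose out of reach is approached as far as the arm can. A call with a gripper value outside its range is refused whole. The fingers move at their own pace and stop on an object; the grip force is fixed at half the most. Time passes only in rows, so rows that repeat a pose let the fingers close. It gives the time, the measured TCP pose, the force and the opening at its end, in the units of the state.
- bot.read_state(): the state, without advancing time (a new reading comes with each control period).
- bot.capture(name): name is "side" or "top"; returns a dict with "img" (420x560x3 uint8, blue, green, red), "z_map" (420x560 float32, m along the optical axis (not along the pixel's ray), 0 where there is no reading), "mtx" (3x3 intrinsics, pixels), "origin" and "orientation" of the camera in the world. Camera axes: x right, y up, looking along -z (the intrinsics and any distortion apply to the point x, -y, -z); pixel columns grow to the right and rows downward; lengths in m; the calibration is good to about 2 mm. A picture is of the moment at which its call begins.
- bot.hand_in(): hands the job in, once; it reports no verdict.
The state is a dict: "time_s": time; "joint_positions": joint angles; "qvel": joint speeds; "tau": joint torques, N m; "position": TCP position; "tcp_rot": TCP orientation; "force": force on the tool from outside, world axes, zero at the start; "moment": the same for the moment, N m; "opening": opening from 0.0 (shut) to 1.0 (fully open).
Only numpy, scipy, OpenCV 4.12 (cv2) and the standard library are available. Lean on these libraries where they do the work, as an engineer would, in place of code of your own. Each camera call takes 0.05 s, during which the arm holds its last target.

## Working session

There is one attempt and no reset: what is moved stays moved. The work goes in short steps, Python scripts to look and compute and a tool call to move; the robot and the scene stay as the last step left them, time stands still between calls to the robot, and variables do not carry over. Pictures are saved under pics/ and viewed, and the job is handed in when it is done.

Besides the shell and the picture viewer there is one more tool, called after ">>>" as name(argument=value, ...), one argument or row to a line, values as JSON. send_rows: Moves the arm, as the interface text tells. Its arguments: {"type":"object","properties":{"fingers":{"type":"array","items":{"type":"number"}},"dp":{"type":"array","items":{"type":"array","items":{"type":"number"}}},"turn":{"type":"array","items":{"type":"array","items":{"type":"number"}}}},"required":["fingers","dp","turn"]}

```bash
ls; mkdir -p pics
python3 - <<'E'
from rig import bot
import cv2,numpy as np
s=bot.read_state()
print(s)
for n in("side","top"):
    c=bot.capture(n); cv2.imwrite(f"pics/{n}0.png",c["img"]); np.savez(f"{n}0.npz",**c)
    print(n,c["mtx"],c["origin"],c["orientation"],[k for k in c], c["z_map"].min(),c["z_map"].max())
E
```

```text
pics
{'time_s': 0.0, 'joint_positions': array([-7.41110377e+01,  3.02763941e+01,  8.21572751e+01, -1.04139230e-03,
        6.76882732e+01, -1.02277697e+01]), 'qvel': array([-0.07345112,  0.0233934 ,  0.01851106, -0.05509679, -0.00778633,
       -0.09289709]), 'tau': array([ 4.21464656e-04, -4.40037239e+01, -1.76595318e+01,  6.32371916e-02,
        5.80844062e-02, -1.47126111e-04]), 'position': array([ 0.27493839, -0.56045965,  0.22159427]), 'tcp_rot': array([[-5.98844121e-04,  8.97896126e-01,  4.40206984e-01],
       [ 2.04237766e-03,  4.40207243e-01, -8.97893876e-01],
       [-9.99997735e-01,  3.61370441e-04, -2.09745851e-03]]), 'force': array([ 0.845945  , -0.77118853, -0.49802957]), 'moment': array([ 0.09211656, -0.03654854,  0.00969823]), 'opening': 0.9973438485880555}
side [[434.78373165   0.         272.05671993]
 [  0.         434.78373165 210.5934944 ]
 [  0.           0.           1.        ]] [0.24015926 0.81130031 0.36798176] [[-0.90707069  0.14043313 -0.39686433]
 [-0.4203766  -0.3525416   0.83606096]
 [-0.02250052  0.92519887  0.37881495]] ['img', 'z_map', 'mtx', 'origin', 'orientation'] 0.0 2.914782
top [[436.84705937   0.         282.58013204]
 [  0.         436.84705937 204.43079567]
 [  0.           0.           1.        ]] [0.39968932 0.09054661 0.89090336] [[-0.02239567  0.98010528 -0.19721074]
 [-0.99968378 -0.01969791  0.01563083]
 [ 0.01143522  0.19749844  0.9802365 ]] ['img', 'z_map', 'mtx', 'origin', 'orientation'] 0.0 1.7400177
```

View pics/top0.png

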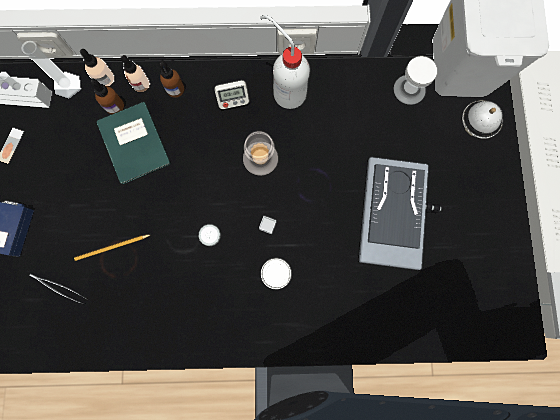

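View pics/side0.png

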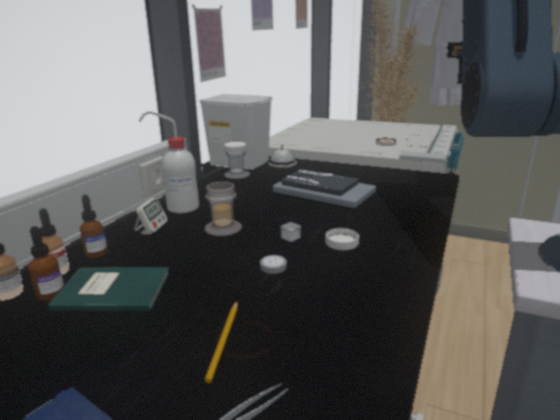

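The top view shows the disc at about (209,235), the box at (268,225), the cap at (276,273) and the jar at (259,150). The stage is centred near (395,213) with its pocket near (401,185). Next I'll zoom in and measure.

```bash
cat > h.py <<'E'
import numpy as np,cv2
def ray(c,u,v):
    K=c["mtx"]; d=np.array([(u-K[0,2])/K[0,0],-(v-K[1,2])/K[1,1],-1.0]); return c["origin"],c["orientation"]@d
def plane(c,u,v,z):
    o,d=ray(c,u,v); return o+d*(z-o[2])/d[2]
def dep(c,u,v):
    o,d=ray(c,u,v); return o+d*c["z_map"][int(round(v)),int(round(u))]
def proj(c,p):
    q=c["orientation"].T@(np.asarray(p)-c["origin"]); K=c["mtx"]; return K[0,0]*q[0]/-q[2]+K[0,2], K[1,1]*q[1]/q[2]+K[1,2]
def pts(c):
    h,w=c["z_map"].shape; u,v=np.meshgrid(np.arange(w),np.arange(h)); K=c["mtx"]; z=c["z_map"]
    P=np.stack([(u-K[0,2])/K[0,0]*z,-(v-K[1,2])/K[1,1]*z,-z],-1); return P@c["orientation"].T+c["origin"]
E
python3 - <<'E'
from h import *
t=np.load("top0.npz"); s=np.load("side0.npz")
cv2.imwrite("pics/topz.png",cv2.resize(t["img"][145:280,345:450],None,fx=4.4,fy=4.4,interpolation=cv2.INTER_CUBIC))
cv2.imwrite("pics/sidez.png",cv2.resize(s["img"][160:280,250:390],None,fx=5,fy=5,interpolation=cv2.INTER_CUBIC))
for n,c,roi in(("top",t,(190,215,230,255)),("side",s,(255,250,292,278))):
    u0,v0,u1,v1=roi; P=pts(c)[v0:v1,u0:u1]
    g=cv2.cvtColor(c["img"],cv2.COLOR_BGR2GRAY)[v0:v1,u0:u1]
    m=(g>100)
    k,l,st,_=cv2.connectedComponentsWithStats(m.astype(np.uint8)); i=1+np.argmax(st[1:,4]);m=l==i
    cn=max(cv2.findContours(m.astype(np.uint8),0,1)[0],key=len); e=cv2.minEnclosingCircle(cn)
    print(n,st[i],"uv",e[0][0]+u0,e[0][1]+v0,e[1],"on z=.012:",plane(c,e[0][0]+u0,e[0][1]+v0,.012)*1e3, "depth pts: med z",np.median(P[m],0), "bench z",np.median(P[~m][:,2]))
    hi=(P[...,2]>.008)&m; Q=P[hi]; print(len(Q),np.percentile(Q,[5,50,95],axis=0))
P=pts(t)
for (u,v) in((395,165),(370,200),(400,230),(400,183),(408,215),(388,175),(418,180),(380,262),(385,265)): print(u,v,P[v,u].round(4))
E
```

```text
top [  8   9  22  22 369] uv 208.74193572998047 234.51612854003906 10.844040870666504 on z=.012: [517.51864102 227.08828104  12.        ] depth pts: med z [0.51654729 0.22634041 0.01336551] bench z 0.0009127947027345318
366 [[0.49844859 0.20834136 0.01095804]
 [0.51646419 0.22633997 0.01338059]
 [0.53461393 0.24416038 0.01598411]]
side [  6   5  25  14 273] uv 273.0 262.0 12.16562557220459 on z=.012: [515.96873404 231.46140644  12.        ] depth pts: med z [0.51691186 0.22971156 0.01161619] bench z -0.0006498109498873084
269 [[0.49981406 0.21105155 0.01020175]
 [0.51623935 0.22971654 0.01163026]
 [0.53446381 0.24655388 0.01257525]]
395 165 [ 0.6531 -0.1581  0.0223]
370 200 [ 0.58   -0.1015  0.0227]
400 230 [ 0.5149 -0.1532  0.0398]
400 183 [ 0.6114 -0.1619  0.035 ]
408 215 [ 0.5448 -0.1719  0.0381]
388 175 [ 0.6279 -0.138   0.0373]
418 180 [ 0.6161 -0.1979  0.0381]
380 262 [ 0.4541 -0.1131  0.0248]
385 265 [ 0.4483 -0.1237  0.0204]
```

View pics/topz.png

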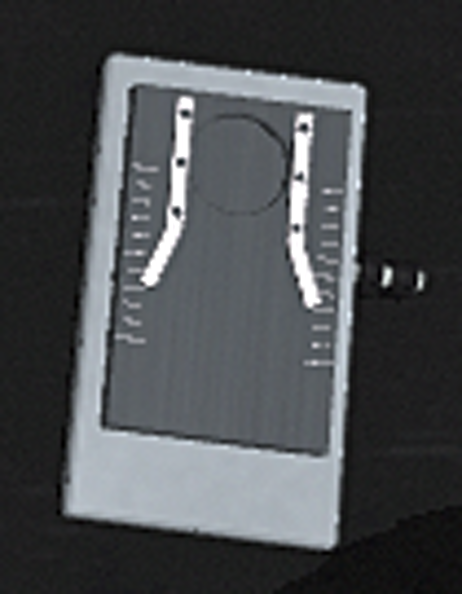

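View pics/sidez.png

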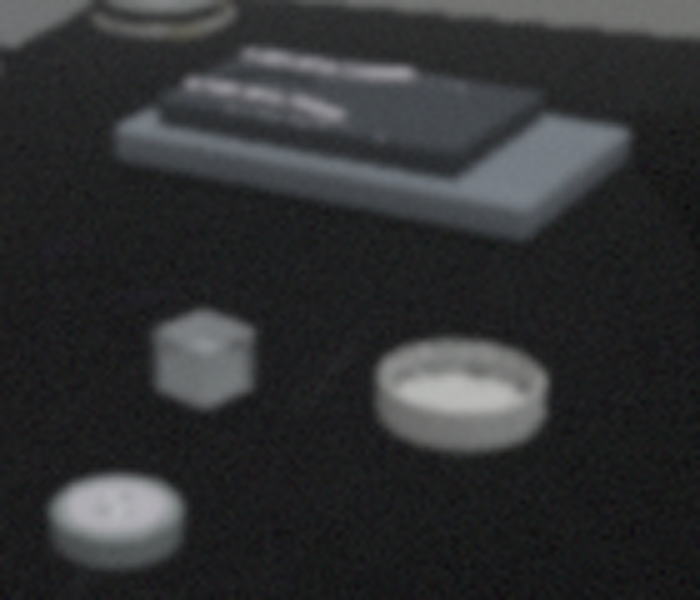

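Run:
```python
from h import *
t=np.load("top0.npz"); s=np.load("side0.npz")
g=cv2.cvtColor(t["img"],cv2.COLOR_BGR2GRAY)
P=pts(t)
# zoom px -> full
f=lambda x,y:((x+.5)/4.4-.5+345,(y+.5)/4.4-.5+145)
def show(n,x,y,z): p=plane(t,*f(x,y),z)*1e3; print(n,p.round(1)); return p
# strips: threshold white in plate area
m=np.zeros_like(g); m[160:218,375:422]=(g[160:218,375:422]>185)
k,l,st,_=cv2.connectedComponentsWithStats(m)
S=[]
for i in range(1,k):
    if st[i,4]<15: continue
    v,u=np.where(l==i); W=np.array([plane(t,a,b,.040) for a,b in zip(u,v)])
    fl=cv2.fitLine(W[W[:,0]>W[:,0].max()-.05,:2].astype(np.float32),cv2.DIST_HUBER,0,.01,.01).ravel()
    d=fl[:2]*np.sign(fl[0]); S.append((d,fl[2:])); print(st[i],"dir deg",np.degrees(np.arctan2(d[1],d[0])),"pt",fl[2:],"x",W[:,0].min(),W[:,0].max(), "z depth",np.median(P[v,u,2]))
for n,x,y in(("plateTL",131,86),("plateTR",352,111),("plateBR",327,455),("plateBL",102,429)): show(n,x,y,.036)
for n,x,y in(("bedTL",108,56),("bedTR",366,88),("bedBR",334,549),("bedBL",64,515)): show(n,x,y,.022); 
for n,x,y in(("bedBR0",334,549),("bedBL0",64,515),("TL0",108,56)): show(n,x,y,.0)
show("ring",240,165,.036); show("ringL",191,165,.036); show("ringR",288,165,.036);show("ringT",240,115,.036);show("ringB",240,214,.036)
# bed via bright mask
bm=np.zeros_like(g); bm[150:275,350:432]=(g[150:275,350:432]>70)
k,l,st,_=cv2.connectedComponentsWithStats(bm); i=1+np.argmax(st[1:,4])
cn=max(cv2.findContours((l==i).astype(np.uint8),0,1)[0],key=len); b=cv2.minAreaRect(cn); print(b)
# depth-based plate/bed z
print("plate z med",np.median(P[195:240,385:405,2]),"bed near z",np.median(P[250:260,372:410,2]),"bench",np.median(P[240:260,320:345,2]))
```

```text
[377 167  12  43 125] dir deg -8.653597 pt [ 0.6188384  -0.13201243] x 0.557764063788385 0.6440703501757248 z depth 0.0411141236029815
[411 175   7  40 120] dir deg -8.031907 pt [ 0.60257083 -0.18526563] x 0.546221694328936 0.6262980583027032 z depth 0.04121411314788165
plateTL [ 651.7 -112.2   36. ]
plateTR [ 637.7 -213.9   36. ]
plateBR [ 479.  -188.9   36. ]
plateBL [492.7 -89.   36. ]
bedTL [ 670.7 -105.5   22. ]
bedTR [ 652.7 -226.5   22. ]
bedBR [ 438.  -193.1   22. ]
bedBL [455.8 -72.4  22. ]
bedBR0 [ 439.  -200.3    0. ]
bedBL0 [457.3 -76.5   0. ]
TL0 [ 677.6 -110.5    0. ]
ring [ 613. -160.   36.]
ringL [ 613.4 -137.4   36. ]
ringR [ 612.6 -182.1   36. ]
ringT [ 636.8 -161.8   36. ]
ringB [ 589.9 -158.3   36. ]
((394.5747985839844, 213.00704956054688), (62.94692611694336, 107.6540756225586), 5.389311790466309)
plate z med 0.03712935502464787 bed near z 0.023201344430664073 bench 0.0010071422681737219
```

>>> send_rows(
  fingers=[1,1,1,1,1,1,1,1,1,1],
  dp=[
    [12,39,0],
    [24,78,0],
    [36,118,0],
    [48,157,0],
    [60,196,0],
    [72,235,0],
    [84,274,0],
    [96,314,0],
    [108,353,0],
    [120,392,0],
  ],
  turn=[
    [0,0,0.097],
    [0,0,0.193],
    [0,0,0.29],
    [0,0,0.387],
    [0,0,0.483],
    [0,0,0.58],
    [0,0,0.677],
    [0,0,0.773],
    [0,0,0.87],
    [0,0,0.967],
  ],
)

```text
time_s: 0.93
position: [0.3948, -0.1665, 0.2216]
tcp_rot: [[-0.002, 0.143, 0.99], [0.001, 0.99, -0.143], [-1.0, 0.001, -0.002]]
force: [1.8, -0.7, -0.4]
opening: 1.0
```

>>> send_rows(
  fingers=[1,1,1,1,1,1,1,1,1,1],
  dp=[
    [12,39,0],
    [24,78,0],
    [37,118,-5],
    [49,158,-10],
    [61,197,-20],
    [74,237,-30],
    [86,276,-45],
    [98,316,-60],
    [111,355,-75],
    [123,394,-90],
  ],
  turn=[
    [0,0,-0.005],
    [0,0,-0.005],
    [0,0,-0.005],
    [0,0,-0.005],
    [0,0,-0.005],
    [0,0,-0.005],
    [0,0,-0.005],
    [0,0,-0.005],
    [0,0,-0.005],
    [0,0,-0.005],
  ],
)

```text
time_s: 1.77
position: [0.5146, 0.2192, 0.1346]
tcp_rot: [[-0.003, 0.148, 0.989], [0.001, 0.989, -0.148], [-1.0, 0.0, -0.003]]
force: [0.4, -0.5, 0.5]
opening: 0.997
```

Run:
```python
from h import *
from rig import bot
s=bot.read_state(); print(s["position"],s["tcp_rot"],s["force"])
for n in("side","top"):
    c=bot.capture(n); np.savez(f"{n}1.npz",**c)
    u,v=map(int,proj(c,[.5175,.228,.02])); print(n,u,v)
    a,b=max(0,u-70),max(0,v-60)
    cv2.imwrite(f"pics/{n}1.png",cv2.resize(c["img"][b:b+120,a:a+140],None,fx=5,fy=5,interpolation=cv2.INTER_CUBIC))
```

```text
[0.51461615 0.21919982 0.13455133] [[-2.56070443e-03  1.47868905e-01  9.89003655e-01]
 [ 7.50006931e-04  9.89006903e-01 -1.47867449e-01]
 [-9.99996440e-01  3.63114765e-04 -2.64345707e-03]] [ 0.41677262 -0.45354724  0.50071404]
side 272 256
top 207 234
```

View pics/side1.png

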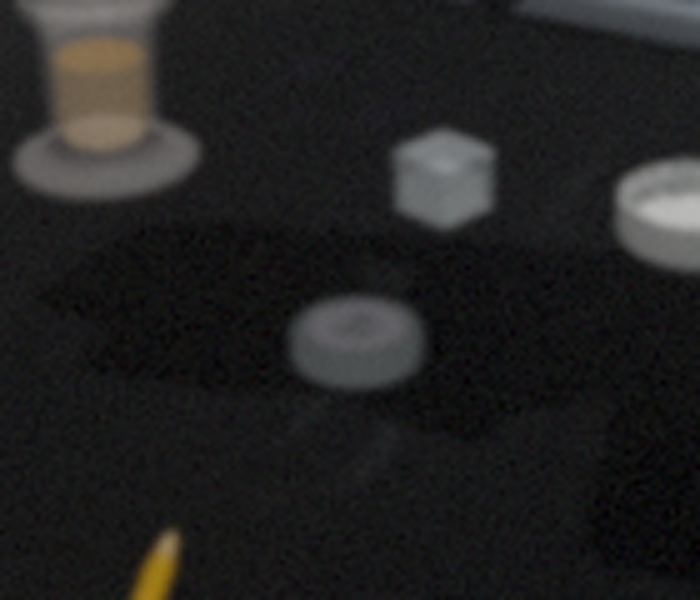

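```bash
python3 -c "
from rig import bot
s=bot.read_state(); print(s['time_s'],s['position'])"
```

```text
1.8667 [0.51474284 0.22185685 0.13300157]
```

>>> send_rows(
  fingers=[1,1,1,1,1],
  dp=[
    [2,4,-25],
    [2.8,6.3,-50],
    [2.8,6.3,-75],
    [2.8,6.3,-88],
    [2.8,6.3,-88],
  ],
  turn=[
    [0,0,0],
    [0,0,0],
    [0,0,0],
    [0,0,0],
    [0,0,0],
  ],
)

```text
time_s: 2.28
position: [0.5148, 0.2269, 0.0421]
tcp_rot: [[-0.011, 0.143, 0.99], [0.0, 0.99, -0.143], [-1.0, -0.001, -0.011]]
force: [0.1, -0.2, -0.2]
opening: 1.0
```

Run:
```python
from h import *
from rig import bot
for n in("side","top"):
    c=bot.capture(n); np.savez(f"{n}1.npz",**c)
    u,v=map(int,proj(c,[.5175,.228,.02])); print(n,u,v)
    a,b=max(0,u-70),max(0,v-60)
    cv2.imwrite(f"pics/{n}2.png",cv2.resize(c["img"][b:b+120,a:a+140],None,fx=5,fy=5,interpolation=cv2.INTER_CUBIC))
s=bot.read_state(); print(s["position"],s["force"])
```

```text
side 272 256
top 207 234
[0.51722604 0.22755429 0.04487185] [0.19917345 0.16079975 0.2477024 ]
```

View pics/side2.png

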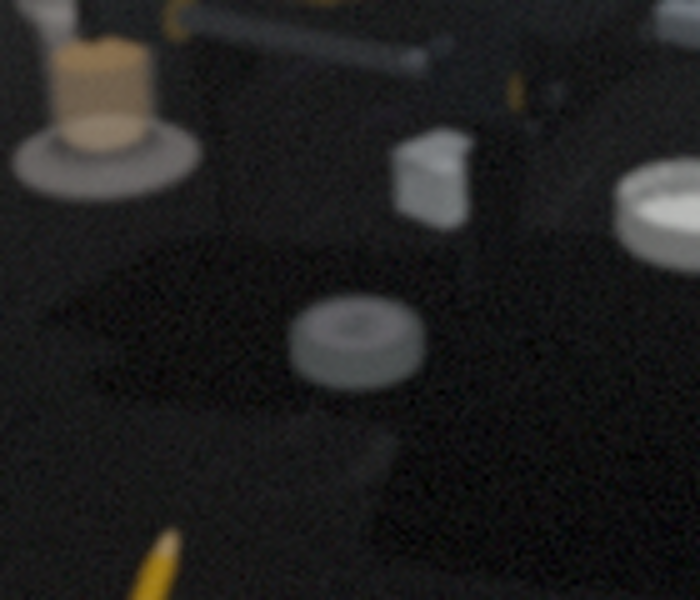

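View pics/top2.png

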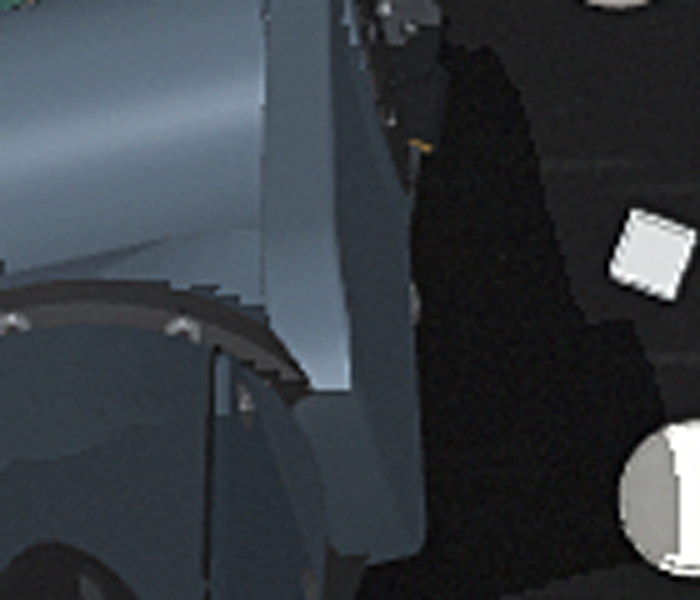

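>>> send_rows(
  fingers=[1,1,1,1,1,1],
  dp=[
    [0.3,0.5,-12],
    [0.3,0.5,-24],
    [0.3,0.5,-34],
    [0.3,0.5,-40],
    [0.3,0.5,-40.5],
    [0.3,0.5,-40.5],
  ],
  turn=[
    [0,0,0],
    [0,0,0],
    [0,0,0],
    [0,0,0],
    [0,0,0],
    [0,0,0],
  ],
)

```text
time_s: 2.88
position: [0.5171, 0.2279, 0.0037]
tcp_rot: [[-0.006, 0.143, 0.99], [0.001, 0.99, -0.143], [-1.0, 0.001, -0.006]]
force: [0.2, 0.4, 0.5]
opening: 0.999
```

>>> send_rows(
  fingers=[0.75,0.62,0.56,0.53,0.5,0.48,0.46],
  dp=[
    [0,0,0],
    [0,0,0],
    [0,0,0],
    [0,0,0],
    [0,0,0],
    [0,0,0],
    [0,0,0],
  ],
  turn=[
    [0,0,0],
    [0,0,0],
    [0,0,0],
    [0,0,0],
    [0,0,0],
    [0,0,0],
    [0,0,0],
  ],
)

```text
time_s: 3.47
position: [0.5172, 0.2279, 0.0038]
tcp_rot: [[-0.006, 0.143, 0.99], [0.001, 0.99, -0.143], [-1.0, 0.001, -0.006]]
force: [-0.1, -1.3, -0.1]
opening: 0.556
```

>>> send_rows(
  fingers=[0.4,0.4,0.4,0.4],
  dp=[
    [0,0,0],
    [0,0,0],
    [0,0,0],
    [0,0,0],
  ],
  turn=[
    [0,0,0],
    [0,0,0],
    [0,0,0],
    [0,0,0],
  ],
)

```text
time_s: 3.8
position: [0.5173, 0.228, 0.0039]
tcp_rot: [[-0.006, 0.143, 0.99], [0.002, 0.99, -0.143], [-1.0, 0.001, -0.006]]
force: [-0.7, 0.3, -0.0]
opening: 0.478
```

>>> send_rows(
  fingers=[0.3,0.3,0.3],
  dp=[
    [0,0,0],
    [0,0,0],
    [0,0,0],
  ],
  turn=[
    [0,0,0],
    [0,0,0],
    [0,0,0],
  ],
)

```text
time_s: 4.05
position: [0.5174, 0.228, 0.0039]
tcp_rot: [[-0.006, 0.143, 0.99], [0.002, 0.99, -0.143], [-1.0, 0.001, -0.006]]
force: [0.5, -0.2, -0.1]
opening: 0.481
```

Run:
```python
from h import *
from rig import bot
c=bot.capture("side")
a,b=202,196
cv2.imwrite("pics/side3.png",cv2.resize(np.clip(c["img"][b:b+120,a:a+140].astype(int)*2,0,255).astype(np.uint8),None,fx=5,fy=5,interpolation=cv2.INTER_CUBIC))
s=bot.read_state(); print(s["position"],s["force"],s["opening"])
```

```text
[0.51736359 0.22795681 0.00389775] [ 1.36636379 -0.00893508  0.8457198 ] 0.48012163118928575
```

View pics/side3.png

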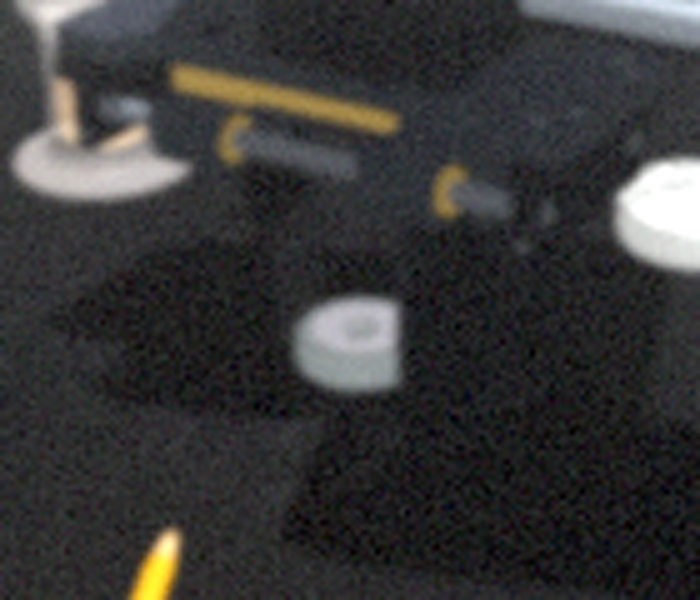

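>>> send_rows(
  fingers=[0.3,0.3,0.3,0.3,0.3,0.3,0.3,0.3],
  dp=[
    [0,0,3],
    [0,0,8],
    [0,0,18],
    [0,0,35],
    [0,0,60],
    [0,0,90],
    [0,0,120],
    [0,0,125],
  ],
  turn=[
    [0,0,0],
    [0,0,0],
    [0,0,0],
    [0,0,0],
    [0,0,0],
    [0,0,0],
    [0,0,0],
    [0,0,0],
  ],
)

```text
time_s: 4.77
position: [0.5204, 0.2288, 0.1345]
tcp_rot: [[0.004, 0.143, 0.99], [0.004, 0.99, -0.143], [-1.0, 0.004, 0.004]]
force: [1.1, -0.3, -0.1]
opening: 0.48
```

Run:
```python
from h import *
from rig import bot
c=bot.capture("side")
u,v=map(int,proj(c,[.5175,.228,.14])); print(u,v);a,b=u-70,max(0,v-60)
cv2.imwrite("pics/side4.png",cv2.resize(np.clip(c["img"][b:b+120,a:a+140].astype(int)*2,0,255).astype(np.uint8),None,fx=5,fy=5,interpolation=cv2.INTER_CUBIC))
s=bot.read_state(); print(s["position"],s["force"],s["opening"],s["tcp_rot"])
```

```text
271 189
[0.51992444 0.22867398 0.13347711] [ 0.36720064 -0.17840735 -1.51987762] 0.4821776066967981 [[ 0.00307406  0.14313526  0.98969836]
 [ 0.0034719   0.98969554 -0.14314564]
 [-0.99998925  0.00387617  0.00254543]]
```

View pics/side4.png

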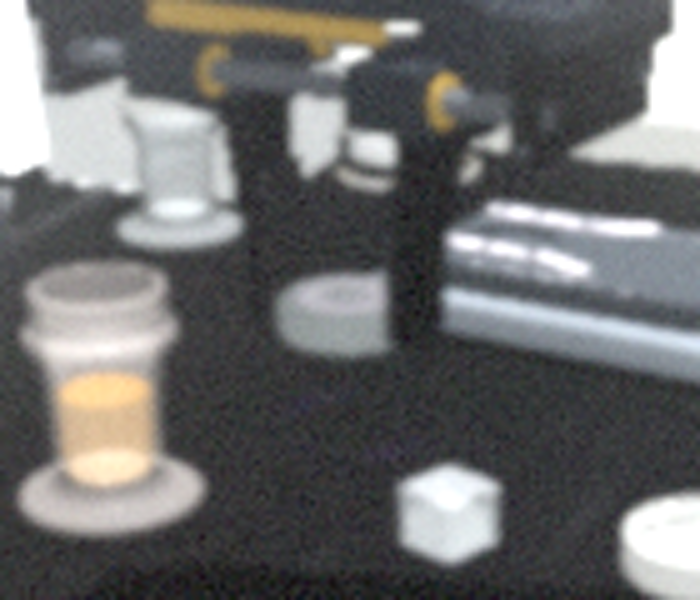

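>>> send_rows(
  fingers=[0.3,0.3,0.3,0.3,0.3,0.3,0.3,0.3,0.3,0.3],
  dp=[
    [0,-15,0],
    [0,-45,0],
    [0,-80,0],
    [0,-120,0],
    [1,-160,0],
    [1,-200,0],
    [2,-240,0],
    [2,-280,0],
    [3,-315,0],
    [3,-345,0],
  ],
  turn=[
    [0,0,0],
    [0,0,0],
    [0,0,0],
    [0,0,0],
    [0,0,0],
    [0,0,0],
    [0,0,0],
    [0,0,0],
    [0,0,0],
    [0,0,0],
  ],
)

```text
time_s: 5.65
position: [0.522, -0.1187, 0.1326]
tcp_rot: [[0.002, 0.145, 0.989], [0.004, 0.989, -0.145], [-1.0, 0.004, 0.001]]
force: [0.4, 0.0, -0.7]
opening: 0.478
```

>>> send_rows(
  fingers=[0.3,0.3,0.3],
  dp=[
    [0,-20,0],
    [0,-30,0],
    [0,-30,0],
  ],
  turn=[
    [0,0,-0.004],
    [0,0,-0.004],
    [0,0,-0.004],
  ],
)

```text
time_s: 5.9
position: [0.5217, -0.1506, 0.1318]
tcp_rot: [[0.001, 0.152, 0.988], [0.004, 0.988, -0.152], [-1.0, 0.004, 0.0]]
force: [0.6, 0.2, -1.7]
opening: 0.479
```

Run:
```python
from h import *
from rig import bot
for n in("side","top"):
    c=bot.capture(n); np.savez(f"{n}5.npz",**c)
    u,v=map(int,proj(c,[.5226,-.145,.13])); print(n,u,v);a,b=u-70,max(0,v-60)
    cv2.imwrite(f"pics/{n}5.png",cv2.resize(np.clip(c["img"][b:b+120,a:a+140].astype(int)*2,0,255).astype(np.uint8),None,fx=5,fy=5,interpolation=cv2.INTER_CUBIC))
s=bot.read_state(); print(s["position"],s["force"],s["opening"],s["tcp_rot"],s["time_s"])
```

```text
side 337 142
top 409 218
[ 0.52115041 -0.14755211  0.13195139] [-0.42784226 -0.41862868 -1.25306531] 0.4780172773650278 [[-3.53199660e-04  1.48971424e-01  9.88841438e-01]
 [ 5.64795672e-03  9.88826025e-01 -1.48967084e-01]
 [-9.99983988e-01  5.53231852e-03 -1.19063717e-03]] 6.0
```

View pics/side5.png

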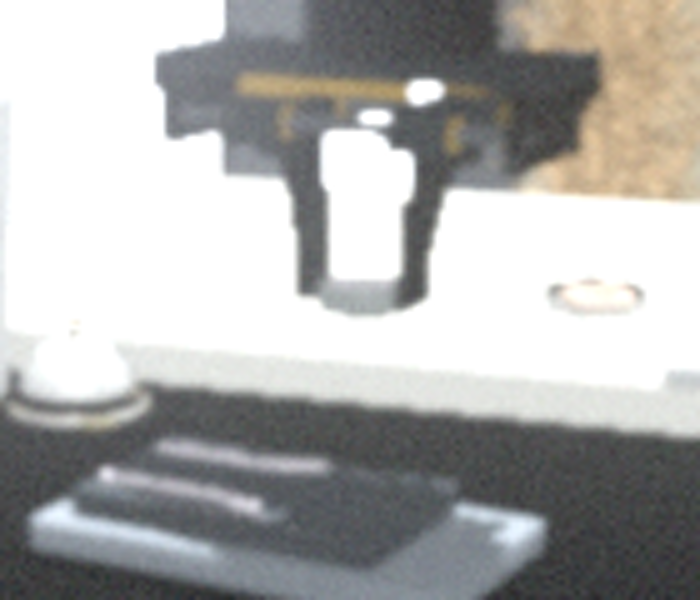

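View pics/top5.png

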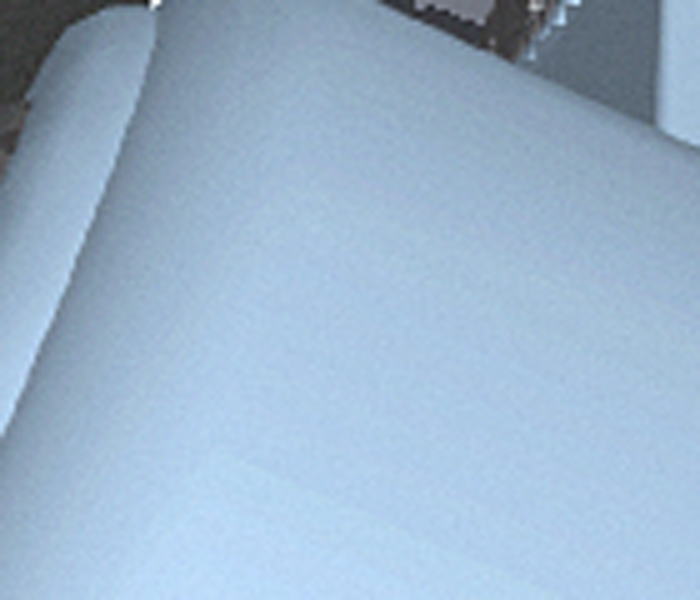

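Run:
```python
from h import *
c=np.load("side5.npz"); P=pts(c)
u,v=map(int,proj(c,[.5226,-.145,.13]));a,b=u-70,max(0,v-60)
us=range(a+66,a+80); 
for vz in (290,295,300,305):
    row=b+vz//5; print(row,[tuple((P[row,x]*1e3).round(0).astype(int)) for x in us][::2])
# horizontal circle fit at rows of rim
import scipy.optimize as so
Q=np.concatenate([P[b+vz//5, a+66:a+79] for vz in (290,295,300)]); 
ok=(Q[:,2]>.122)&(Q[:,2]<.142); Q=Q[ok]
r=so.least_squares(lambda p:np.hypot(Q[:,0]-p[0],Q[:,1]-p[1])-.022,[.5226,-.145],loss='soft_l1',f_scale=.002); print(r.x,len(Q),np.median(abs(r.fun)))
```

```text
140 [(np.int64(530), np.int64(-132), np.int64(138)), (np.int64(526), np.int64(-133), np.int64(138)), (np.int64(520), np.int64(-131), np.int64(139)), (np.int64(516), np.int64(-131), np.int64(140)), (np.int64(511), np.int64(-133), np.int64(140)), (np.int64(508), np.int64(-137), np.int64(139)), (np.int64(504), np.int64(-140), np.int64(139))]
141 [(np.int64(530), np.int64(-133), np.int64(136)), (np.int64(525), np.int64(-131), np.int64(137)), (np.int64(521), np.int64(-132), np.int64(137)), (np.int64(515), np.int64(-130), np.int64(138)), (np.int64(510), np.int64(-130), np.int64(138)), (np.int64(507), np.int64(-134), np.int64(137)), (np.int64(503), np.int64(-138), np.int64(137))]
142 [(np.int64(530), np.int64(-133), np.int64(134)), (np.int64(525), np.int64(-132), np.int64(134)), (np.int64(520), np.int64(-131), np.int64(135)), (np.int64(515), np.int64(-131), np.int64(135)), (np.int64(511), np.int64(-132), np.int64(135)), (np.int64(508), np.int64(-139), np.int64(134)), (np.int64(503), np.int64(-136), np.int64(135))]
143 [(np.int64(530), np.int64(-131), np.int64(132)), (np.int64(524), np.int64(-130), np.int64(132)), (np.int64(520), np.int64(-130), np.int64(133)), (np.int64(516), np.int64(-132), np.int64(133)), (np.int64(510), np.int64(-130), np.int64(133)), (np.int64(507), np.int64(-134), np.int64(133)), (np.int64(503), np.int64(-137), np.int64(132))]
[ 0.52055604 -0.1526919 ] 39 0.0008467193140255305
```

Run:
```python
from h import *
from rig import bot
import scipy.optimize as so
s=bot.read_state(); print(s["position"],s["qvel"].round(2))
c=bot.capture("side"); P=pts(c); np.savez("side6.npz",**c)
m=(P[...,2]>.125)&(P[...,2]<.141)&(abs(P[...,0]-.521)<.0125)&(abs(P[...,1]+.133)<.02)
Q=P[m]
r=so.least_squares(lambda p:np.hypot(Q[:,0]-p[0],Q[:,1]-p[1])-.022,[.5226,-.145],loss='soft_l1',f_scale=.002); print(r.x,len(Q),np.median(abs(r.fun)))
print(Q[:,2].min(),Q[:,2].max())
# side-camera stage: original image side0
c=np.load("side0.npz"); 
zx=lambda x,y:((x+.5)/5-.5+250,(y+.5)/5-.5+160)
for n,x,y,z in(("bed near +y corner top",522,218,.022),("bed far +y top",117,130,.022),("bed near -y",630,133,.022),("plate near+y",458,163,.036),("plate far+y",160,108,.036),("plate near -y",548,97,.036)):
    u,v=zx(x,y); print(n,(plane(c,u,v,z)*1e3).round(1),(dep(c,u,v)*1e3).round(1))
```

```text
[ 0.52115041 -0.14755211  0.13195139] [ 1.62 -0.51  0.56 -0.03  0.02 -0.02]
[ 0.51712134 -0.1504097 ] 79 0.002270173991672897
0.12789501168966974 0.14026941379264474
bed near +y corner top [455.2 -56.5  22. ] [459.  -71.9  15.8]
bed far +y top [668.2 -99.4  22. ] [ 671.4 -106.1   19.4]
bed near -y [ 436.7 -184.1   22. ] [ 450.  -251.5   -1.4]
plate near+y [490.2 -76.4  36. ] [494.2 -90.5  30.7]
plate far+y [645.2 -99.6  36. ] [ 652.4 -115.8   30.1]
plate near -y [ 476.7 -182.2   36. ] [ 503.5 -294.5   -1.5]
```

```bash
python3 -c "
from rig import bot
s=bot.read_state(); print(s['time_s'],s['position'],s['force'],s['tcp_rot'])"
```

```text
6.05 [ 0.52121853 -0.14696086  0.13210277] [-0.44548814 -0.04682639 -0.45687072] [[-2.11420013e-04  1.47756456e-01  9.89023753e-01]
 [ 5.48945133e-03  9.89009045e-01 -1.47753085e-01]
 [-9.99984910e-01  5.39795980e-03 -1.02019818e-03]]
```

>>> send_rows(
  fingers=[0.3,0.3,0.3,0.3,0.3,0.3,0.3,0.3],
  dp=[
    [1.4,2,-10],
    [1.4,2,-25],
    [1.4,2,-40],
    [1.4,2,-55],
    [1.4,2,-70],
    [1.4,2,-79],
    [1.4,2,-84],
    [1.4,2,-86],
  ],
  turn=[
    [-0.0035,0.006,0],
    [-0.0035,0.006,0],
    [-0.0035,0.006,0],
    [-0.0035,0.006,0],
    [-0.0035,0.006,0],
    [-0.0035,0.006,0],
    [-0.0035,0.006,0],
    [-0.0035,0.006,0],
  ],
)

```text
time_s: 6.72
position: [0.5222, -0.1436, 0.0451]
tcp_rot: [[-0.008, 0.146, 0.989], [0.003, 0.989, -0.146], [-1.0, 0.002, -0.008]]
force: [-0.3, -0.7, -1.3]
opening: 0.484
```

>>> send_rows(
  fingers=[0.3,0.3],
  dp=[
    [0,0,0],
    [0,0,0],
  ],
  turn=[
    [0,0,0],
    [0,0,0],
  ],
)

```text
time_s: 6.88
position: [0.5224, -0.1433, 0.0453]
tcp_rot: [[-0.008, 0.146, 0.989], [0.003, 0.989, -0.146], [-1.0, 0.002, -0.008]]
force: [-0.6, -0.0, -1.3]
opening: 0.477
```

Run:
```python
from h import *
from rig import bot
c=bot.capture("side"); np.savez("side7.npz",**c)
u,v=map(int,proj(c,[.5526,-.145,.04]));a,b=u-70,max(0,v-60)
cv2.imwrite("pics/side7.png",cv2.resize(np.clip(c["img"][b:b+120,a:a+140].astype(int)*2,0,255).astype(np.uint8),None,fx=5,fy=5,interpolation=cv2.INTER_CUBIC))
s=bot.read_state(); print(s["position"],s["force"],s["opening"],s["tcp_rot"],s["time_s"])
```

```text
[ 0.52258684 -0.14359016  0.04557521] [ 0.49675804 -0.04371492 -1.6373803 ] 0.47895818687625474 [[-0.00712535  0.14605664  0.98925057]
 [ 0.00248671  0.98927521 -0.14604237]
 [-0.99997152  0.00141937 -0.00741213]] 6.9333
```

View pics/side7.png

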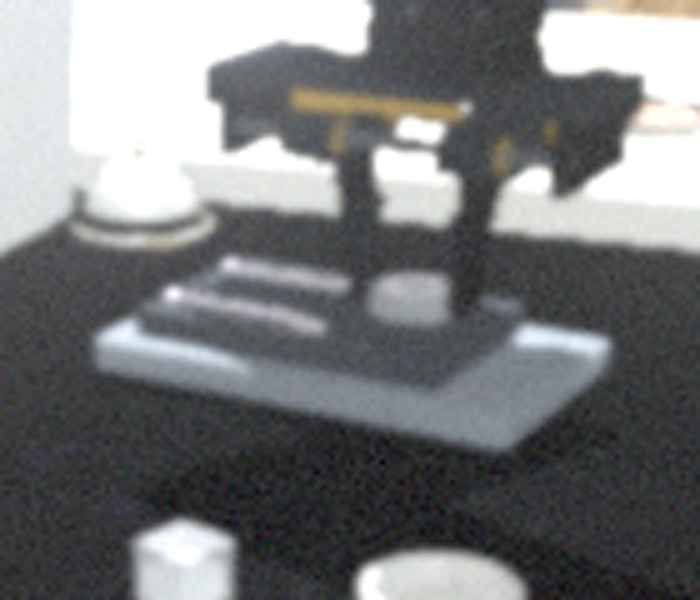

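>>> send_rows(
  fingers=[0.3,0.3,0.3,0.3],
  dp=[
    [0,-0.7,-1.5],
    [0,-1.4,-3],
    [0,-1.4,-4],
    [0,-1.4,-4.2],
  ],
  turn=[
    [0,0,-0.002],
    [0,0,-0.002],
    [0,0,-0.002],
    [0,0,-0.002],
  ],
)

```text
time_s: 7.27
position: [0.5226, -0.1452, 0.0414]
tcp_rot: [[-0.007, 0.148, 0.989], [0.002, 0.989, -0.148], [-1.0, 0.001, -0.007]]
force: [-1.2, 0.1, -2.7]
opening: 0.482
```

>>> send_rows(
  fingers=[0.3,0.3],
  dp=[
    [0,0,-0.6],
    [0,0,-0.8],
  ],
  turn=[
    [0,0,0],
    [0,0,0],
  ],
)

```text
time_s: 7.43
position: [0.5226, -0.1453, 0.0406]
tcp_rot: [[-0.007, 0.149, 0.989], [0.002, 0.989, -0.148], [-1.0, 0.001, -0.007]]
force: [0.6, 0.7, -1.6]
opening: 0.481
```

>>> send_rows(
  fingers=[0.3,0.3],
  dp=[
    [0,0,-0.6],
    [0,0,-0.6],
  ],
  turn=[
    [0,0,0],
    [0,0,0],
  ],
)

```text
time_s: 7.6
position: [0.5225, -0.1453, 0.0399]
tcp_rot: [[-0.007, 0.149, 0.989], [0.002, 0.989, -0.149], [-1.0, 0.001, -0.007]]
force: [0.5, 0.1, -1.1]
opening: 0.483
```

>>> send_rows(
  fingers=[0.3,0.3],
  dp=[
    [0,0,-0.4],
    [0,0,-0.4],
  ],
  turn=[
    [0,0,0],
    [0,0,0],
  ],
)

```text
time_s: 7.77
position: [0.5226, -0.1453, 0.0399]
tcp_rot: [[-0.007, 0.149, 0.989], [0.002, 0.989, -0.149], [-1.0, 0.001, -0.007]]
force: [-1.1, 1.1, 2.3]
opening: 0.48
```

>>> send_rows(
  fingers=[0.3,0.3],
  dp=[
    [0,0,-0.4],
    [0,0,-0.4],
  ],
  turn=[
    [0,0,0],
    [0,0,0],
  ],
)

```text
time_s: 7.93
position: [0.5226, -0.1453, 0.0398]
tcp_rot: [[-0.007, 0.148, 0.989], [0.002, 0.989, -0.148], [-1.0, 0.001, -0.007]]
force: [-1.7, 0.1, 4.0]
opening: 0.481
```

>>> send_rows(
  fingers=[0.49,0.505,0.51,0.51],
  dp=[
    [0,0,0.2],
    [0,0,0.4],
    [0,0,0.4],
    [0,0,0.4],
  ],
  turn=[
    [0,0,0],
    [0,0,0],
    [0,0,0],
    [0,0,0],
  ],
)

```text
time_s: 8.27
position: [0.5227, -0.1453, 0.0401]
tcp_rot: [[-0.007, 0.149, 0.989], [0.002, 0.989, -0.149], [-1.0, 0.001, -0.007]]
force: [-0.1, -0.4, 0.2]
opening: 0.509
```

>>> send_rows(
  fingers=[0.51,0.51,0.51,0.51,0.51,0.51,0.51,0.51,0.51,0.51],
  dp=[
    [1,-0.2,0.2],
    [3,-0.5,0.2],
    [6,-0.9,0.2],
    [9,-1.4,0.2],
    [12,-1.8,0.2],
    [15,-2.3,0.2],
    [18,-2.8,0.2],
    [21,-3.2,0.2],
    [24,-3.7,0.2],
    [26,-4,0.2],
  ],
  turn=[
    [0,0,0],
    [0,0,0],
    [0,0,0],
    [0,0,0],
    [0,0,0],
    [0,0,0],
    [0,0,0],
    [0,0,0],
    [0,0,0],
    [0,0,0],
  ],
)

```text
time_s: 9.1
position: [0.5492, -0.1495, 0.0403]
tcp_rot: [[-0.006, 0.148, 0.989], [0.002, 0.989, -0.148], [-1.0, 0.001, -0.006]]
force: [-1.2, -0.4, 0.3]
opening: 0.513
```

```bash
cat > look.py <<'E'
import sys
from h import *
from rig import bot
s=bot.read_state(); print(s["position"],s["force"],s["opening"],s["time_s"])
c=bot.capture("side"); np.savez(f"side{sys.argv[1]}.npz",**c)
u,v=map(int,proj(c,[.5726,-.145,.04]));a,b=u-50,max(0,v-40)
cv2.imwrite(f"pics/side{sys.argv[1]}.png",cv2.resize(np.clip(c["img"][b:b+85,a:a+100].astype(int)*2,0,255).astype(np.uint8),None,fx=7,fy=7,interpolation=cv2.INTER_CUBIC))
E
python3 look.py 8
```

```text
[ 0.54919157 -0.14947     0.04029746] [-1.18950346 -0.37066581  0.25747804] 0.5131701276051716 9.1
```

View pics/side8.png

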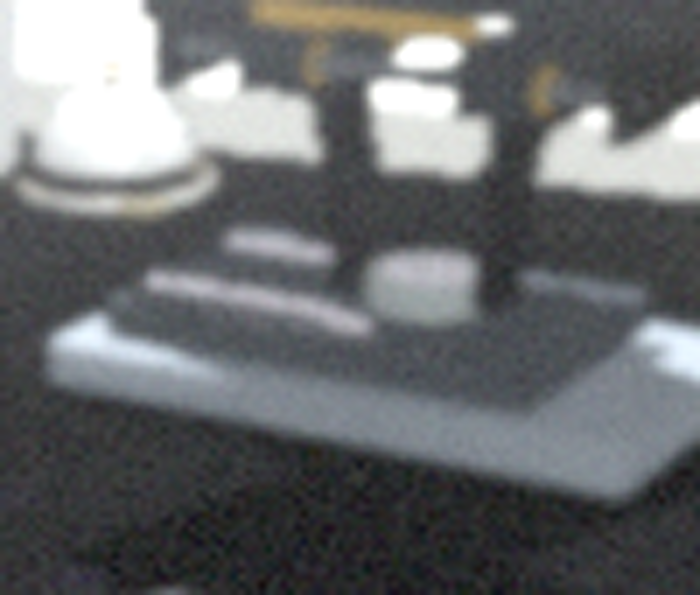

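>>> send_rows(
  fingers=[0.51,0.51,0.51,0.51,0.51,0.51,0.51,0.51,0.51,0.51],
  dp=[
    [2,-0.3,0],
    [5,-0.8,0],
    [8,-1.2,0],
    [11,-1.7,0],
    [14,-2.1,0],
    [17,-2.6,0],
    [20,-3,0],
    [23,-3.5,0],
    [25,-3.8,0],
    [26,-4,0],
  ],
  turn=[
    [0,0,0],
    [0,0,0],
    [0,0,0],
    [0,0,0],
    [0,0,0],
    [0,0,0],
    [0,0,0],
    [0,0,0],
    [0,0,0],
    [0,0,0],
  ],
)

```text
time_s: 9.98
position: [0.5761, -0.1537, 0.0404]
tcp_rot: [[-0.005, 0.148, 0.989], [0.002, 0.989, -0.148], [-1.0, 0.001, -0.005]]
force: [-1.1, 0.4, 0.5]
opening: 0.512
```

>>> send_rows(
  fingers=[0.51,0.51,0.51,0.51,0.51,0.51,0.51],
  dp=[
    [1.5,-0.2,0],
    [3,-0.5,0],
    [5,-0.8,0],
    [7,-1.1,0],
    [9,-1.4,0],
    [11,-1.7,0],
    [12,-1.9,0],
  ],
  turn=[
    [0,0,0],
    [0,0,0],
    [0,0,0],
    [0,0,0],
    [0,0,0],
    [0,0,0],
    [0,0,0],
  ],
)

```text
time_s: 10.57
position: [0.5886, -0.1557, 0.0404]
tcp_rot: [[-0.004, 0.148, 0.989], [0.001, 0.989, -0.148], [-1.0, 0.001, -0.005]]
force: [-0.3, 1.4, 0.5]
opening: 0.51
```

```bash
python3 look.py 9
```

```text
[ 0.58857649 -0.15574922  0.04041213] [-0.27696946  1.36923341  0.49756286] 0.5097832296854445 10.5667
```

View pics/side9.png

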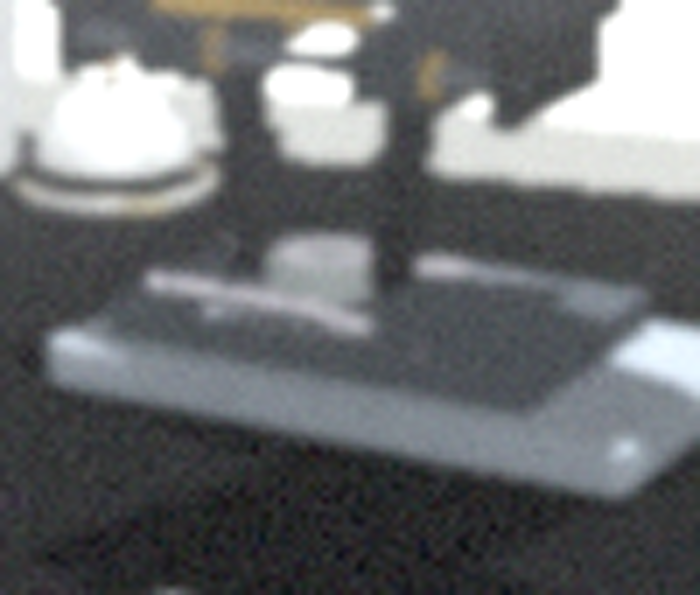

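>>> send_rows(
  fingers=[0.51,0.51,0.51,0.51,0.51,0.51,0.51,0.51],
  dp=[
    [1,-0.1,-0.1],
    [2,-0.3,-0.1],
    [3,-0.4,-0.1],
    [4,-0.6,-0.1],
    [5,-0.7,-0.1],
    [6,-0.9,-0.1],
    [7,-1,-0.1],
    [8,-1.2,-0.1],
  ],
  turn=[
    [0,0,0],
    [0,0,0],
    [0,0,0],
    [0,0,0],
    [0,0,0],
    [0,0,0],
    [0,0,0],
    [0,0,0],
  ],
)

```text
time_s: 11.28
position: [0.5967, -0.157, 0.0403]
tcp_rot: [[-0.004, 0.148, 0.989], [0.001, 0.989, -0.148], [-1.0, 0.001, -0.005]]
force: [-1.7, 0.0, 1.5]
opening: 0.513
```

>>> send_rows(
  fingers=[0.51,0.51,0.51,0.51,0.51],
  dp=[
    [1,-0.1,-0.1],
    [2,-0.3,-0.1],
    [3,-0.4,-0.1],
    [4,-0.6,-0.1],
    [5,-0.7,-0.1],
  ],
  turn=[
    [0,0,0],
    [0,0,0],
    [0,0,0],
    [0,0,0],
    [0,0,0],
  ],
)

```text
time_s: 11.7
position: [0.6018, -0.1577, 0.0403]
tcp_rot: [[-0.005, 0.148, 0.989], [0.001, 0.989, -0.148], [-1.0, 0.001, -0.005]]
force: [-1.8, 0.7, 1.2]
opening: 0.514
```

```bash
python3 look.py 10
```

```text
[ 0.60175176 -0.15769627  0.04025256] [-1.84864815  0.73953064  1.22702357] 0.5138066561380762 11.7
```

View pics/side10.png

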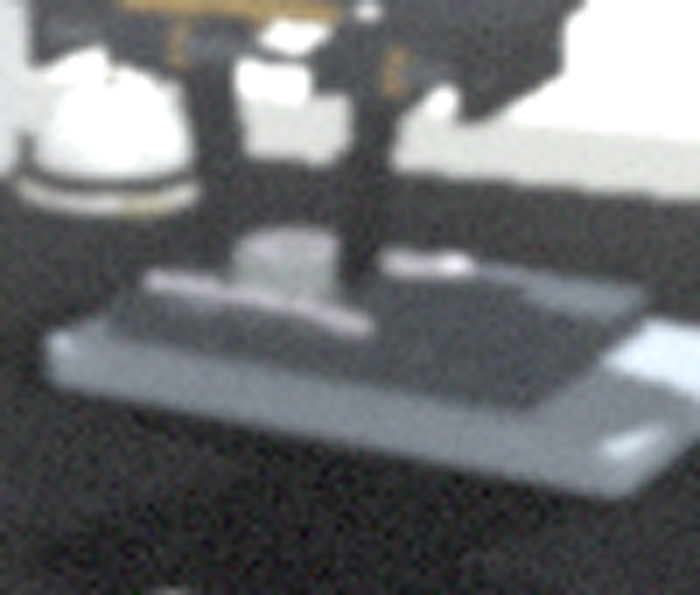

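>>> send_rows(
  fingers=[0.51,0.51,0.51,0.51],
  dp=[
    [1,-0.1,0],
    [2,-0.3,0],
    [3,-0.5,0],
    [4,-0.6,0],
  ],
  turn=[
    [0,0,0],
    [0,0,0],
    [0,0,0],
    [0,0,0],
  ],
)

```text
time_s: 12.08
position: [0.6062, -0.1584, 0.0403]
tcp_rot: [[-0.004, 0.148, 0.989], [0.001, 0.989, -0.148], [-1.0, 0.001, -0.004]]
force: [-2.0, -0.5, 2.3]
opening: 0.51
```

>>> send_rows(
  fingers=[0.51,0.51,0.51,0.51],
  dp=[
    [1,-0.1,0],
    [2,-0.3,0],
    [3,-0.5,0],
    [3,-0.5,0],
  ],
  turn=[
    [0,0,0],
    [0,0,0],
    [0,0,0],
    [0,0,0],
  ],
)

```text
time_s: 12.42
position: [0.6102, -0.1592, 0.0403]
tcp_rot: [[-0.002, 0.149, 0.989], [0.0, 0.989, -0.149], [-1.0, 0.0, -0.002]]
force: [0.6, 0.0, -0.7]
opening: 0.515
```

```bash
python3 look.py 11
```

```text
[ 0.61019213 -0.15920544  0.04032123] [ 0.64272487  0.02562585 -0.66815044] 0.5145105571207069 12.4167
```

View pics/side11.png

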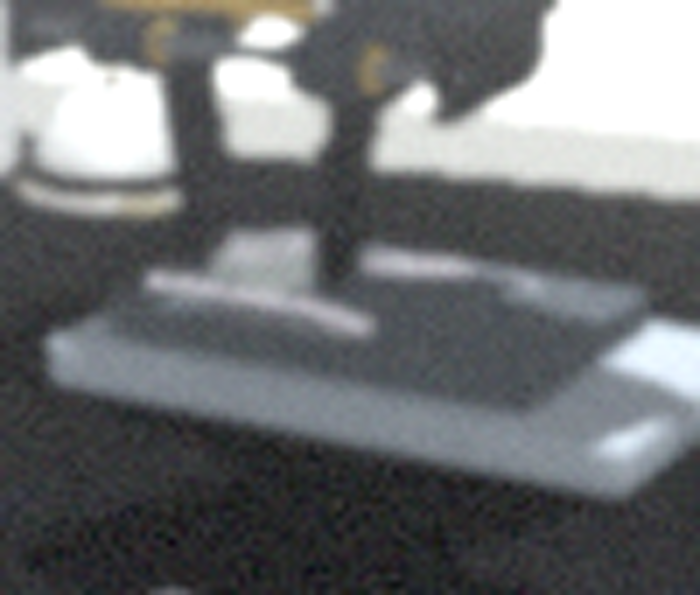

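Side view: the disc at about (265,260) has tipped forward, so its leading edge is in the pocket. I'll keep nudging it along.

>>> send_rows(
  fingers=[0.51,0.51,0.51],
  dp=[
    [0.7,-0.1,0],
    [1.4,-0.2,0],
    [2,-0.3,0],
  ],
  turn=[
    [0,0,0],
    [0,0,0],
    [0,0,0],
  ],
)

```text
time_s: 12.72
position: [0.6126, -0.1596, 0.0402]
tcp_rot: [[-0.001, 0.149, 0.989], [0.0, 0.989, -0.149], [-1.0, 0.0, -0.001]]
force: [-0.9, -0.2, -0.1]
opening: 0.511
```

```bash
python3 look.py 12
```

```text
[ 0.61256387 -0.15963992  0.04021234] [-0.87627737 -0.15991592 -0.12056799] 0.5110214880772075 12.7167
```

View pics/side12.png

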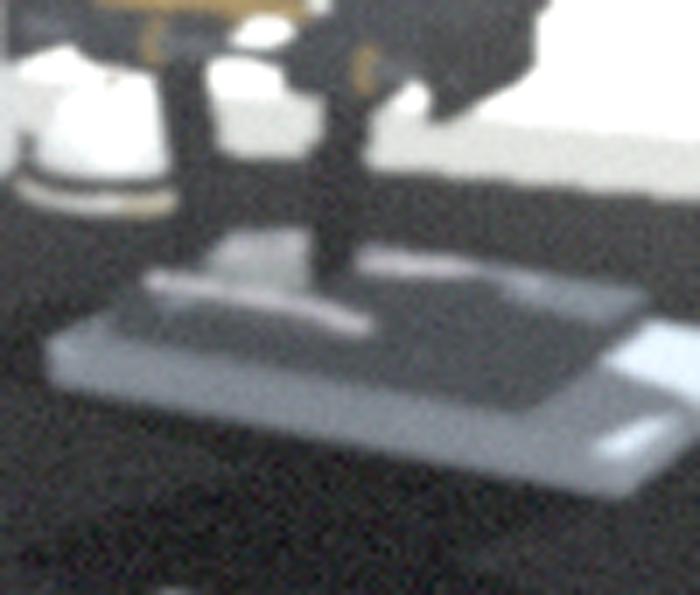

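>>> send_rows(
  fingers=[0.51,0.51,0.51],
  dp=[
    [0.5,-0.1,0],
    [1,-0.15,0],
    [1.4,-0.2,0],
  ],
  turn=[
    [0,0,0],
    [0,0,0],
    [0,0,0],
  ],
)

```text
time_s: 13.02
position: [0.6141, -0.1599, 0.0402]
tcp_rot: [[-0.001, 0.149, 0.989], [0.0, 0.989, -0.149], [-1.0, 0.0, -0.001]]
force: [0.1, -0.3, 0.6]
opening: 0.508
```

```bash
python3 look.py 13
```

```text
[ 0.61409165 -0.15986364  0.04018263] [ 0.08595802 -0.30979389  0.61031708] 0.5075257063210253 13.0167
```

View pics/side13.png

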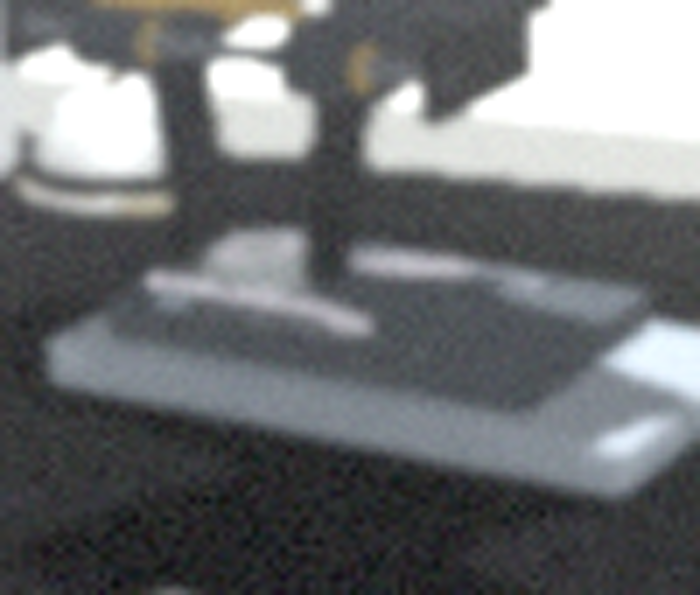

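>>> send_rows(
  fingers=[0.51,0.51,0.51],
  dp=[
    [0.5,-0.1,0],
    [1,-0.15,0],
    [1.2,-0.2,0],
  ],
  turn=[
    [0,0,0],
    [0,0,0],
    [0,0,0],
  ],
)

```text
time_s: 13.32
position: [0.6153, -0.16, 0.0402]
tcp_rot: [[-0.001, 0.149, 0.989], [0.0, 0.989, -0.149], [-1.0, 0.0, -0.001]]
force: [-0.8, 1.0, 0.1]
opening: 0.516
```

```bash
python3 look.py 14
```

```text
[ 0.61528177 -0.16003563  0.04024981] [-0.79834377  1.02400668  0.08400262] 0.5155694113936442 13.3167
```

View pics/side14.png

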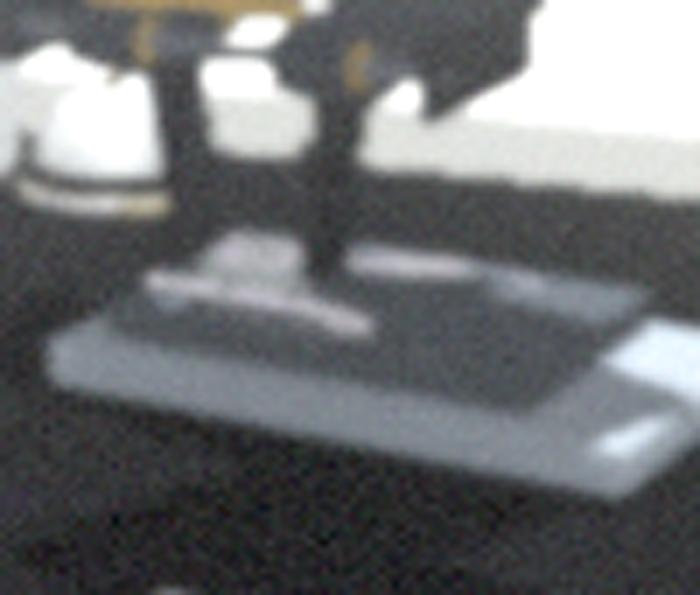

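>>> send_rows(
  fingers=[0.51,0.51,0.51],
  dp=[
    [0.5,-0.1,0],
    [1,-0.15,0],
    [1.2,-0.2,0],
  ],
  turn=[
    [0,0,0],
    [0,0,0],
    [0,0,0],
  ],
)

```text
time_s: 13.62
position: [0.6166, -0.1602, 0.0403]
tcp_rot: [[-0.001, 0.149, 0.989], [0.0, 0.989, -0.149], [-1.0, 0.0, -0.001]]
force: [-0.9, 0.1, 0.4]
opening: 0.51
```

```bash
python3 look.py 15
```

```text
[ 0.61657544 -0.16024489  0.04027605] [-0.92978258  0.12677446  0.37118812] 0.5099791908427831 13.6167
```

View pics/side15.png

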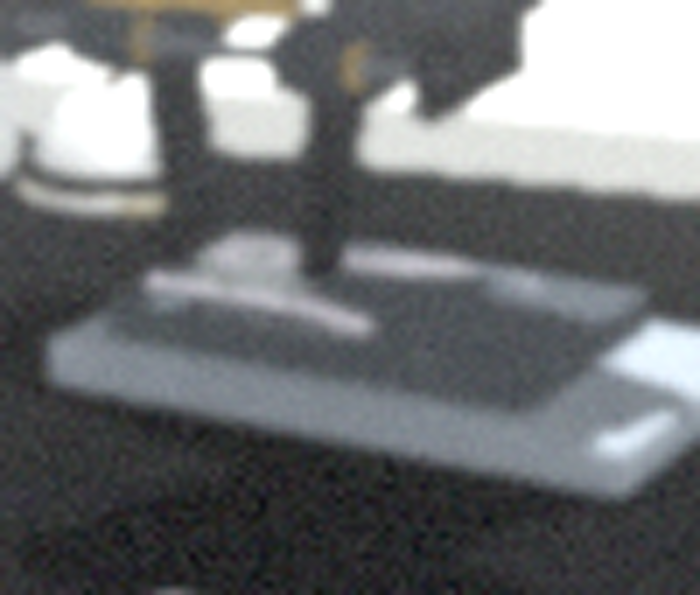

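The disc now looks low and flat. I'll let go, lift and look from above.

>>> send_rows(
  fingers=[0.54,0.58,0.62,0.66,0.68],
  dp=[
    [0,0,0.2],
    [0,0,0.2],
    [0,0,0.2],
    [0,0,0.2],
    [0,0,0.2],
  ],
  turn=[
    [0,0,0],
    [0,0,0],
    [0,0,0],
    [0,0,0],
    [0,0,0],
  ],
)

```text
time_s: 14.08
position: [0.6168, -0.1603, 0.0405]
tcp_rot: [[-0.001, 0.149, 0.989], [0.0, 0.989, -0.149], [-1.0, -0.0, -0.001]]
force: [-0.0, -0.2, 0.3]
opening: 0.655
```

>>> send_rows(
  fingers=[0.68,0.68,0.68,0.68,0.68,0.68],
  dp=[
    [0,0,4],
    [0,0,10],
    [0,0,25],
    [0,0,50],
    [0,0,80],
    [0,0,100],
  ],
  turn=[
    [0,0,0],
    [0,0,0],
    [0,0,0],
    [0,0,0],
    [0,0,0],
    [0,0,0],
  ],
)

```text
time_s: 14.58
position: [0.6178, -0.1607, 0.1435]
tcp_rot: [[0.002, 0.149, 0.989], [-0.001, 0.989, -0.149], [-1.0, -0.001, 0.002]]
force: [1.2, 0.8, 0.6]
opening: 0.681
```

>>> send_rows(
  fingers=[0.7,0.7,0.7,0.7,0.7,0.7,0.7,0.7],
  dp=[
    [-5,-20,20],
    [-15,-50,40],
    [-30,-85,60],
    [-50,-120,60],
    [-70,-160,60],
    [-90,-195,60],
    [-110,-220,60],
    [-120,-230,60],
  ],
  turn=[
    [0,0,0],
    [0,0,0],
    [0,0,0],
    [0,0,0],
    [0,0,0],
    [0,0,0],
    [0,0,0],
    [0,0,0],
  ],
)

```text
time_s: 15.25
position: [0.4953, -0.3952, 0.2044]
tcp_rot: [[0.002, 0.152, 0.988], [-0.004, 0.988, -0.152], [-1.0, -0.004, 0.003]]
force: [-0.7, -0.7, -0.2]
opening: 0.699
```

Run:
```python
from h import *
from rig import bot
s=bot.read_state(); print(s["position"],s["force"],s["time_s"])
c=bot.capture("top"); np.savez("top16.npz",**c); P=pts(c)
cv2.imwrite("pics/top16.png",c["img"])
cv2.imwrite("pics/top16z.png",cv2.resize(c["img"][145:280,345:450],None,fx=4.4,fy=4.4,interpolation=cv2.INTER_CUBIC))
d=bot.capture("side"); np.savez("side16.npz",**d)
a,b=290,165
cv2.imwrite("pics/side16.png",cv2.resize(np.clip(d["img"][150:235,250:390].astype(int)*2,0,255).astype(np.uint8),None,fx=5,fy=5,interpolation=cv2.INTER_CUBIC))
```

```text
[ 0.49532142 -0.39520338  0.20438161] [-0.70377165 -0.6522232  -0.1915078 ] 15.25
```

View pics/top16z.png

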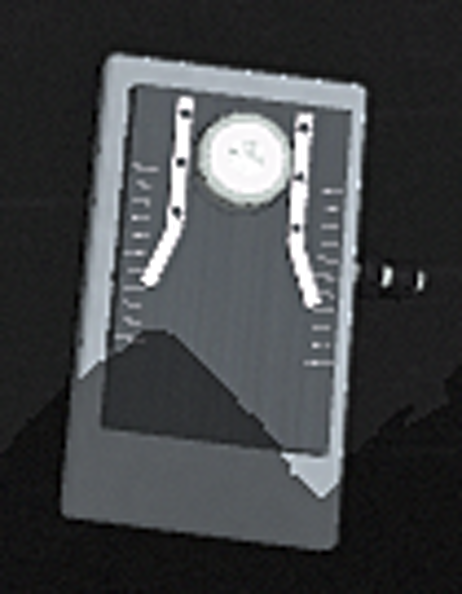

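View pics/side16.png

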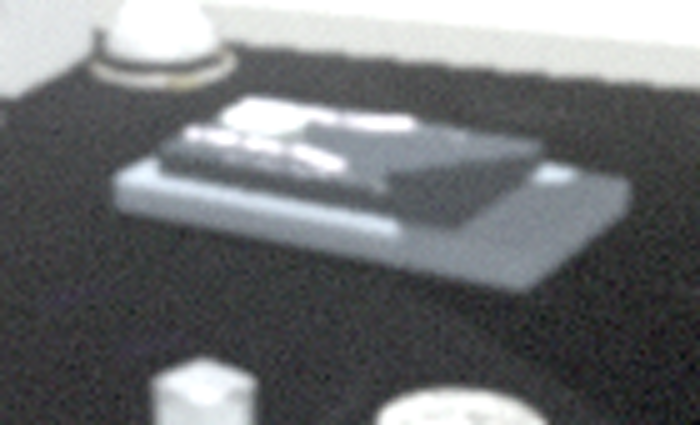

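The top crop shows the disc at about (243,159), where the ring was. I'll check its height and tilt, and whether the bystanders moved.

Run:
```python
from h import *
t=np.load("top16.npz"); t0=np.load("top0.npz"); P=pts(t)
g=cv2.cvtColor(t["img"],cv2.COLOR_BGR2GRAY)
m=np.zeros_like(g); m[168:194,389:411]=1
# disc top: bright, around centre
cu,cv_=(243+.5)/4.4-.5+345,(159+.5)/4.4-.5+145
vv,uu=np.mgrid[0:420,0:560]; r=np.hypot(uu-cu,vv-cv_); sel=r<8.5
Q=P[sel]; A=np.c_[Q[:,:2]-Q[:,:2].mean(0),np.ones(len(Q))]; k=np.linalg.lstsq(A,Q[:,2],rcond=None)[0]
print("disc top z",k[2],"tilt deg",np.degrees(k[:2]),"rms",np.std(Q[:,2]-A@k),len(Q))
pl=P[198:215,388:408].reshape(-1,3); print("plate z",np.median(pl[:,2]), "centre",plane(t,cu,cv_,.043)*1e3)
d=np.load("side16.npz"); S=pts(d); M=(abs(S[...,0]-.614)<.018)&(abs(S[...,1]+.16)<.018)&(S[...,2]>.025); print("side disc z",np.percentile(S[M][:,2],[10,50,90]),M.sum())
M=(abs(S[...,0]-.53)<.02)&(abs(S[...,1]+.147)<.02)&(S[...,2]>.02); print("side plate z",np.median(S[M][:,2]))
for n,(a,b,c,e) in dict(jar=(235,120,285,180),cap=(258,255,295,292),box=(255,213,280,238)).items():
    print(n,"img diff",cv2.absdiff(t["img"][b:e,a:c],t0["img"][b:e,a:c]).mean())
```

```text
disc top z 0.05510556398391122 tilt deg [-87.31095156 108.96275733] rms 0.02233413721176882 229
plate z 0.037163185927799325 centre [ 614.04616124 -159.52610827   43.        ]
side disc z [0.03825833 0.04230351 0.0433393 ] 77
side plate z 0.0351016704656939
jar img diff 1.5566666666666666
cap img diff 0.9598246895544192
box img diff 1.4778666666666667
```

View pics/top16.png

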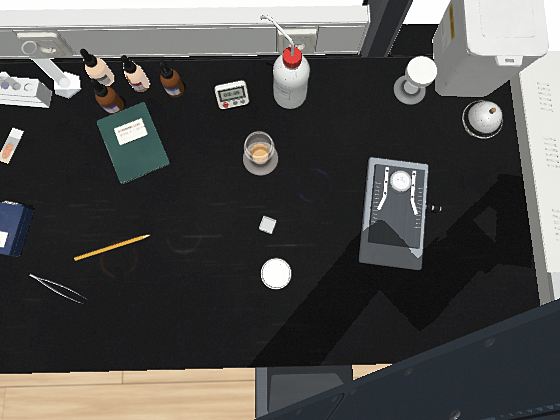

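Bystanders haven't moved. The top depth fit has outliers, so I'll redo it with missing and stray readings removed.

Run:
```python
from h import *
t=np.load("top16.npz"); P=pts(t)
cu,cv_=399.8,180.8
vv,uu=np.mgrid[0:420,0:560]; sel=(np.hypot(uu-cu,vv-cv_)<8.5)&(abs(P[...,2]-.043)<.008)
Q=P[sel]
from scipy.optimize import least_squares
c=np.median(Q[:,:2],0); f=lambda k:(Q[:,:2]-c)@k[:2]+k[2]-Q[:,2]
r=least_squares(f,[0,0,.043],loss='soft_l1',f_scale=.001); print(r.x[2],np.degrees(r.x[:2]),np.median(abs(r.fun)),len(Q))
```

```text
0.04403351222075165 [-0.36197975  0.39764046] 0.0008807965360255049 227
```

```bash
python3 -c "
from rig import bot
s=bot.read_state(); print(s['time_s'],s['position'],abs(s['qvel']).max()); print(bot.hand_in())"
```

```text
15.35 [ 0.49601993 -0.39282495  0.20398469] 3.741476223410668
the job is handed in; nothing more can be done
None
```

The disc is in the pocket, lying flat, and I handed the job in at about 15 s. No verdict is reported, so this rests on my own checks.

**What I did:** I gripped the disc across its rim and laid it on the open entry end of the plate with about 5 N of contact force. I then loosened the fingers and pushed it along between the strips until it tipped in and settled. The pushing force stayed around 1–3 N at every reading. I let go, lifted clear and moved the arm aside.

**Last checks:**
- **Height:** the top camera puts the disc's top face 6.9 mm above the plate, against 7 mm when home. The side camera's rougher depth also gives about 7 mm.
- **Tilt:** about 0.5°, which is within the depth noise.
- **Position:** the disc's centre is within about 1.5 mm of the pocket ring seen at the start.
- **Bystanders:** the jar, cap and coverslip box look unmoved in before-and-after pictures.

**What disagreed:**
- **Depth fit:** my first top-camera fit of the disc's height was spoiled by stray readings. I repeated it without them.
- **Side camera:** where it could be compared with the top camera, its positions were off by several millimetres along y. I used the top camera for positions.
- **Gripper opening:** it read 0.48 on the 44 mm disc, where about 0.51 was expected. The disc was held firmly all the same.

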